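# Load two tube blocks on a bench shaker and hold the long one in the corner

## Robot

A 6-joint arm with a two-finger parallel gripper is mounted at the origin on the work surface. World frame = base frame: x ahead of the robot, y to its left, z up, the work surface at z = 0. Lengths are in m, angles in rad, forces in N, time in s.
With the tool pointing down it reaches from about 0.35 to 0.975 m from the base axis. Payload 4.9 kg.
Tool frame: the origin (TCP) lies between the finger pads; the fingertips stand 22 mm ahead of it and the grasp point (between the pads) lies 3 mm ahead of it; z points along the fingers, y is the line along which they close (so a half turn about z gives the same grasp; the last joint's range is limited). The gripper opens to 85 mm and grips with 20 to 120 N. Pads are 22 mm wide; open, the fingers measure 114 mm over their backs; the gripper's body (76 mm by 85 mm) begins 54 mm behind the grasp point. The pads swing forward as they close: fully open they stand 13 mm farther back than shut.
Start: joints at [1.092, 0.053, 1.613, -0, 1.476, -0.119], TCP at [0.22, 0.585, 0.253] pointing down, gripper open.
Joint ranges: [-3.01, 3.01], [-1.01, 2.22], [0.06, 2.58], [-1.02, 4.17], [0.09, 2.62], [-3.14, 3.14]. Speed limits (rad/s): [2.57, 2.57, 3.14, 3.14, 3.14, 3.14].

## Interface

Orientations are given as a unit quaternion [w, x, y, z].
In Python, from plant import state, grab_frame, get_calibration, job_done, recognise, regions_of gives the robot as it stands.
- The arm moves only by the tool apply_moves, never from a script. Its argument "targets" is a list of rows, each an object with "translation": the shift along the tool's x, y, z normalised to -1 to 1, where 1 is 100 mm, a list of three; "twist": the turn about the tool's z normalised to -1 to 1, where 1 is 0.1 rad; "hand": the opening, from 0 (shut) to 1 (fully open). A call has 1 to 8 rows; each row shifts and turns the commanded pose from where the row before left it, along the tool's axes as they then stand; what a row does not reach is not made up. A row lasts 1/10 s, in which the tool goes at most 50 mm and 8.59 degrees, less where a joint would pass 70% of its speed; a pose out of reach is approached as far as the arm can. A call with a number of a shift or a turn outside -1 to 1 is refused whole. A call with a gripper value outside its range is refused whole. The fingers move at their own pace and stop on an object; the grip force is fixed at half the most. Time passes only in rows, so rows that do not move let the fingers close. It gives the time, the measured TCP pose, the force, the opening and the grip force at its end, in the units of the state.
- state(): the state, without advancing time (a new reading comes with each control period).
- grab_frame(name): name is "side" or "top" or "wrist"; returns the picture (480x640x3 uint8, red, green, blue); there is no depth.
- get_calibration(name): a dict with "camera_matrix" (3x3 intrinsics, pixels), "pose" (4x4, takes a point from camera to world coordinates). Camera axes: x right, y up, looking along -z (the intrinsics and any distortion apply to the point x, -y, -z); pixel columns grow to the right and rows downward; lengths in m; the calibration is good to about 2 mm. A picture is of the moment at which its call begins: read the wrist's pose just before it. get_calibration takes no time and is no camera call; for the wrist camera it gives the pose at the moment of the call.
- job_done(): hands the job in; it is judged then, once.
Trained networks look in the newest picture that a camera, given by its name, has taken for a name from the list of things; names that differ only in an ending like _2 or _b are one class to them, and where a whole thing is asked for, a point or a joint stands for the part that bears it (a point fixed in the world has none). Each returns a list of dicts, best first, with "score" (0 to 1); they miss things now and then, are a little off and sometimes report something else, mostly with a low value. They report only what shows in the picture. A call takes as long as a camera call. They do not tell look-alikes from the thing itself.
- recognise(camera, query): "point" ([x, y, z] in m, in world coordinates, good to about 4 mm: the middle of the surface that is visible of it).
- regions_of(camera, query): "pixels" (480x640 bool, what is visible of it).
The state is a dict: "time": time; "joint_pos": joint angles; "joint_vel": joint speeds; "joint_efforts": joint torques, N m; "tool_pos": TCP position; "tool_rot": TCP orientation; "contact_force": force on the tool from outside, world axes, zero at the start; "ft_torque": the same for the moment, N m; "gripper_width": opening from 0.0 (shut) to 1.0 (fully open); "grasp_force": force on a finger pad.
Only numpy, scipy, OpenCV 4.12 (cv2) and the standard library are available. Lean on these libraries where they do the work, as an engineer would, in place of code of your own. Each camera call takes 0.05 s, during which the arm holds its last target. There are 200 camera calls.

## Task

Two look-alike aluminium tube blocks, a short and a long one, stand on the rubber mat: first set the short one down inside the ribbed bay on top of the bench shaker and let go of it. Then stand the long one on the shaker's top and push it firmly into the corner, its long side flush against the long back stop and its end against the short side stop at the same time, and finish while still holding it there with the fingers, pressed against both stops (a colleague will tighten the clamp). Do not push aside or tip the bottle, the tip box or the beaker.

Things in the scene. Friction and masses are not known exactly. Their poses are not given: they have to be found in the camera images.
- shaker: bench shaker, a white housing with a polished, slippery aluminium deck, fixed; 220 (x) x 200 (y) mm, its flat deck 60 mm above the bench. Origin: centre of its underside, on the bench; z up, x towards its back (the control panel is on the -x side, the back stop at +x, the side stop at +y). It stands to the left or right of the mat, turned up to 17 degrees
- bay_floor (a point): on the shaker's deck (60 mm above the bench), centre of the ribbed bay in the front row, for the short block: 50 mm (x) by 70 mm (y) inside, enclosed by four dark steel ribs 8 mm high and 6 mm thick. Axes as the shaker's; it lies at (-55, 0, 60) mm in the shaker's frame
- corner (a point): inner corner point of the two stops on the deck (60 mm above the bench), at (85, 70, 60) mm in the shaker's frame, axes as the shaker's. A long block home in the corner, its length along y, has its centre at (-20, -45, 25) mm from this point. The deck is free and flat from here to 78 mm towards -x and 170 mm towards -y
- back_stop: fixed, rigid bar of black, slippery plastic on the deck along the shaker's y, 10 mm thick, 130 mm long, 10 mm high; its face towards -x is the back stop, 5 mm from the bar's middle. Origin: centre of its underside
- side_stop: fixed, rigid bar of black, slippery plastic on the deck along the shaker's x, 50 mm long, 10 mm thick, 10 mm high; its face towards -y is the side stop, 5 mm from the bar's middle. Origin: centre of its underside
- mat: black rubber mat, fixed, 240 (x) x 200 (y) x 3 mm, on which both blocks stand at the start. Origin: centre of its underside
- long_block_center (a point): centre (half-way up, 25 mm above its underside) of the long tube block: loose aluminium block with small dark wells in its top, 40 mm wide (its x), 90 mm long (its y), 50 mm tall (z up), about 0.32 kg
- short_block_center (a point): centre (half-way up, 25 mm above its underside) of the short tube block: like the long one but 60 mm long: 40 mm wide (its x), 60 mm long (its y), 50 mm tall (z up), about 0.21 kg
- long_block: the long tube block; origin at the centre of its underside, axes as its centre point's
- short_block: the short tube block; origin at the centre of its underside, axes as its centre point's
- reagent_bottle: bystander: glass bottle with blue cap, 72 mm wide, 170 mm tall, far to the left; origin at the centre of its underside
- tip_box: bystander: pipette-tip box, 85 x 120 x 52 mm, beyond the work; origin at the centre of its underside
- pen_beaker: bystander: glass beaker, 70 mm wide, 90 mm tall, far to the right; origin at the centre of its underside
Not all that is in view belongs to the job. What is shaped like the long_block but turquoise is not meant.

How it is judged:
By the outcome, as a careful person would: the job done as asked, in the order asked, and still so for the second after the job is handed in, while the arm keeps its last pose, push and grip.
It also fails if it takes over 67 s, if anything falls off the work surface, if the arm or the gripper's body presses on something with over 40 N, if the wrist force passes 120 N, or if a joint passes its speed limit or range.

## Working session

There is one attempt and no reset: what is moved stays moved. The work goes in short steps, Python scripts to look and compute and a tool call to move; the robot and the scene stay as the last step left them, time stands still between calls to the robot, and variables do not carry over. Pictures are saved under pics/ and viewed, at most 10 in all, crops included, and the job is handed in when it is done.

Besides the shell and the picture viewer there is one more tool, called by a JSON object that holds its "op" and its "data", one argument or row to a line. apply_moves: Moves the arm, as the interface text tells. Its arguments: {"type":"object","properties":{"targets":{"type":"array"}},"required":["targets"]}

```bash
mkdir -p pics; ls; cat > h.py <<'E'
import numpy as np, cv2
from plant import *
from scipy.spatial.transform import Rotation as R
def save(n,f): cv2.imwrite(f'pics/{f}.png',n[:,:,::-1])
E
python3 - <<'E'
from h import *
s=state();print({k:np.round(v,3).tolist() for k,v in s.items()})
ims=[]
for c in ['top','side']:
    im=grab_frame(c);save(im,c)
    k=get_calibration(c);print(c,np.round(k['camera_matrix'],1).tolist(),np.round(k['pose'],3).tolist(),k.keys())
    for q in ['shaker','bay_floor','corner','back_stop','side_stop','long_block','short_block','mat','reagent_bottle','tip_box','pen_beaker']:
        for d in recognise(c,q)[:4]: print(c,q,round(d['score'],2),np.round(d['point'],3))
E
```

```text
pics
{'time': 0.0, 'joint_pos': [1.092, 0.053, 1.614, 0.0, 1.476, -0.119], 'joint_vel': [-0.001, -0.002, -0.0, 0.0, 0.002, 0.0], 'joint_efforts': [-0.001, -39.365, -37.019, -0.0, 0.007, 0.0], 'tool_pos': [0.22, 0.584, 0.252], 'tool_rot': [-0.0, 0.179, 0.984, -0.001], 'contact_force': [0.218, -0.485, -0.322], 'ft_torque': [-0.006, -0.028, 0.016], 'grasp_force': 0.0, 'gripper_width': 1.001}
top [[506.8, 0.0, 322.3], [0.0, 506.8, 238.8], [0.0, 0.0, 1.0]] [[0.021, 0.998, -0.053, 0.514], [-1.0, 0.022, 0.005, 0.002], [0.006, 0.053, 0.999, 1.219], [0.0, 0.0, 0.0, 1.0]] dict_keys(['camera_matrix', 'pose'])
top shaker 0.98 [0.521 0.166 0.06 ]
top bay_floor 0.83 [0.524 0.172 0.061]
top corner 0.56 [0.521 0.171 0.059]
top back_stop 0.86 [0.613 0.189 0.069]
top side_stop 0.56 [ 0.62  -0.155  0.051]
top side_stop 0.41 [0.57  0.255 0.071]
top long_block 0.97 [ 0.345 -0.03   0.048]
top long_block 0.69 [ 0.48  -0.166  0.054]
top short_block 0.87 [ 0.617 -0.156  0.054]
top mat 0.63 [ 0.558 -0.192  0.003]
top reagent_bottle 0.59 [0.504 0.379 0.116]
top tip_box 0.6 [ 0.775 -0.057  0.054]
top pen_beaker
[... 160 characters left out ...]
01, 0.731, 0.683, 1.015], [0.0, 0.0, 0.0, 1.0]] dict_keys(['camera_matrix', 'pose'])
side shaker 0.62 [0.526 0.194 0.057]
side bay_floor 0.57 [0.52  0.196 0.06 ]
side corner 0.97 [0.522 0.198 0.06 ]
side back_stop 0.75 [0.612 0.19  0.072]
side side_stop 0.71 [0.615 0.19  0.072]
side side_stop 0.59 [0.57  0.264 0.071]
side long_block 0.92 [ 0.482 -0.136  0.057]
side long_block 0.9 [ 0.346 -0.016  0.041]
side short_block 0.74 [ 0.619 -0.14   0.052]
side short_block 0.19 [ 0.483 -0.136  0.052]
side mat 0.63 [ 0.557 -0.166  0.001]
side reagent_bottle 0.71 [0.504 0.411 0.105]
side tip_box 0.67 [ 0.778 -0.03   0.052]
side tip_box 0.56 [0.525 0.194 0.058]
side pen_beaker 0.73 [ 0.492 -0.4    0.07 ]
```

View pics/top.png

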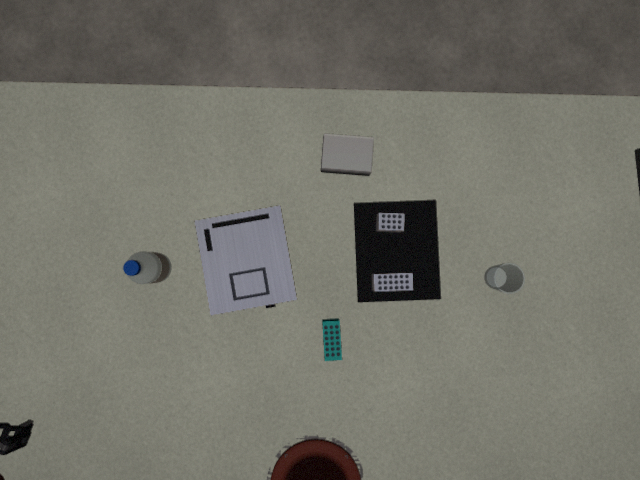

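```bash
cat >> h.py <<'E'
def rays(c,uv):
    k=get_calibration(c);K=k['camera_matrix'];P=np.array(k['pose'])
    p=np.c_[np.atleast_2d(uv),np.ones(len(np.atleast_2d(uv)))]@np.linalg.inv(K).T
    d=(p*[1,-1,-1])@P[:3,:3].T
    return P[:3,3],d
def onplane(c,uv,z):
    o,d=rays(c,uv); return o+d*((z-o[2])/d[:,2])[:,None]
E
python3 - <<'E'
from h import *
im=grab_frame('top')
for q in ['shaker','back_stop','side_stop','long_block','short_block','mat']:
    for r in regions_of('top',q)[:3]:
        m=r['pixels'].astype(np.uint8); ys,xs=np.nonzero(m)
        rc=cv2.minAreaRect(np.c_[xs,ys].astype(np.float32))
        z={'shaker':.06,'back_stop':.07,'side_stop':.07,'long_block':.053,'short_block':.053,'mat':.003}[q]
        b=onplane('top',cv2.boxPoints(rc),z)[:,:2]
        e=b[1]-b[0];f=b[2]-b[1]
        print(q,round(r['score'],2),np.round(rc[0]),'c',np.round(b.mean(0),4),'L',np.round([np.hypot(*e),np.hypot(*f)],3),'ang',np.round(np.degrees([np.arctan2(e[1],e[0]),np.arctan2(f[1],f[0])]),1))
E
```

```text
shaker 0.76 [246. 260.] c [0.5231 0.1705] L [0.202 0.225] ang [ -79.  -168.9]
back_stop 0.64 [240. 220.] c [0.6139 0.1848] L [0.129 0.012] ang [ -79.2 -169. ]
side_stop 0.71 [397. 250.] c [ 0.5533 -0.1733] L [0.191 0.227] ang [ -86.5 -177.3]
side_stop 0.62 [208. 239.] c [0.5683 0.2561] L [0.012 0.049] ang [ -79.2 -168.7]
long_block 0.63 [332. 339.] c [ 0.3477 -0.0297] L [0.039 0.09 ] ang [ -85. -175.]
long_block 0.59 [392. 281.] c [ 0.4827 -0.1655] L [0.092 0.041] ang [ -88.8 -179.3]
short_block 0.6 [390. 222.] c [ 0.6191 -0.159 ] L [0.043 0.065] ang [ -1.7 -91.4]
mat 0.96 [397. 250.] c [ 0.5556 -0.1829] L [0.204 0.242] ang [ -85.9 -176.6]
```

The top picture shows the shaker at (246,260), with its bay at (250,283), back stop at (240,220) and side stop at (208,240). The candidates for the blocks are:
- Short silver block at (390,222), 3x4 wells: this is the short one.
- Silver long block at (392,281): this is the long one.
- Turquoise block at (332,340), off the mat: a decoy.

Next I check against the side camera and a close crop.

```bash
python3 - <<'E'
from h import *
im=grab_frame('top');save(cv2.resize(im[190:370,310:450],None,fx=3,fy=3),'crop1')
im=grab_frame('side');
for q in ['shaker','back_stop','side_stop','long_block','short_block','mat']:
    for r in regions_of('side',q)[:3]:
        m=r['pixels'].astype(np.uint8); ys,xs=np.nonzero(m)
        z={'shaker':.06,'back_stop':.07,'side_stop':.07,'long_block':.053,'short_block':.053,'mat':.003}[q]
        w=onplane('side',np.c_[xs,ys],z)[:,:2].astype(np.float32)
        rc=cv2.minAreaRect(w)
        print(q,round(r['score'],2),np.round([xs.mean(),ys.mean()]),np.round(rc[0],4),np.round(rc[1],3),round(rc[2],1))
print(np.round(get_calibration('wrist')['pose'],3), get_calibration('wrist')['camera_matrix'])
a=np.hstack([cv2.resize(im,(400,300))]);save(im,'side')
E
```

```text
shaker 0.95 [330. 314.] [0.5199 0.1858] [0.225 0.235] 11.6
back_stop 0.79 [289. 308.] [0.6122 0.1884] [0.013 0.138] 11.3
back_stop 0.68 [347. 218.] [ 0.4809 -0.121 ] [0.044 0.141] 3.5
side_stop 0.58 [308. 334.] [0.5667 0.2606] [0.051 0.02 ] 12.1
long_block 0.8 [401. 256.] [ 0.3475 -0.0039] [0.097 0.088] 2.1
long_block 0.75 [347. 218.] [ 0.4794 -0.143 ] [0.043 0.14 ] 0.1
short_block 0.61 [295. 218.] [ 0.6172 -0.1346] [0.042 0.11 ] 2.8
mat 0.79 [317. 224.] [ 0.553  -0.1816] [0.243 0.205] 3.9
[[ 0.352 -0.889 -0.293  0.146]
 [ 0.936  0.334  0.11   0.612]
 [-0.    -0.313  0.95   0.374]
 [ 0.     0.     0.     1.   ]] [[406.64245997   0.         324.23297236]
 [  0.         406.64245997 235.75169173]
 [  0.           0.           1.        ]]
```

View pics/crop1.png

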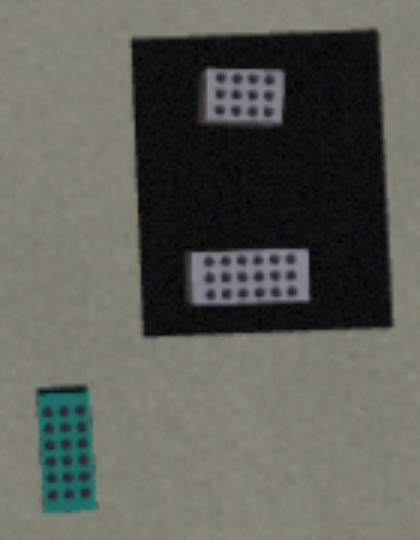

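View pics/side.png

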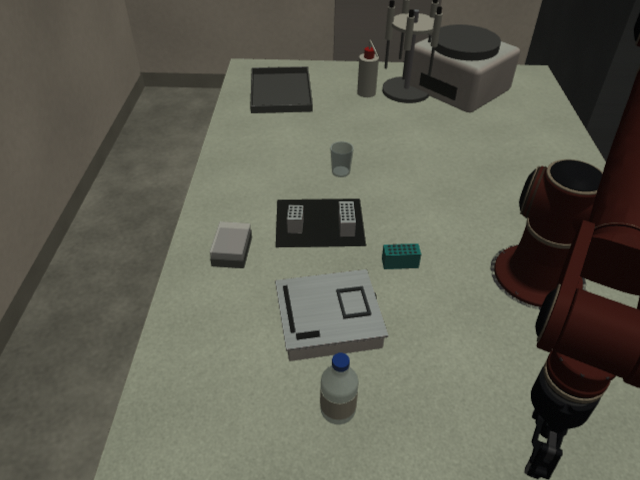

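The views agree: the shaker is turned about 11°, and the silver blocks on the mat are the right ones (the turquoise one is off the mat). I'm going above the short block.

{"op": "apply_moves", "data": {
  "targets": [
    {"translation": [-0.32, -0.28, 0.0], "twist": 0, "hand": 1},
    {"translation": [-0.32, -0.28, 0.0], "twist": 0, "hand": 1},
    {"translation": [-0.32, -0.28, 0.0], "twist": 0, "hand": 1},
    {"translation": [-0.32, -0.28, 0.0], "twist": 0, "hand": 1},
    {"translation": [-0.32, -0.28, 0.0], "twist": 0, "hand": 1},
    {"translation": [-0.32, -0.28, 0.0], "twist": 0, "hand": 1},
    {"translation": [-0.32, -0.28, 0.0], "twist": 0, "hand": 1},
    {"translation": [-0.32, -0.28, 0.0], "twist": 0, "hand": 1}
  ]
}}

```text
time: 2.75
tool_pos: [0.3813, 0.2837, 0.2536]
tool_rot: [0.0, 0.179, 0.984, 0.0]
contact_force: [0.1, -0.4, -1.1]
gripper_width: 1.003
grasp_force: 0.0
```

{"op": "apply_moves", "data": {
  "targets": [
    {"translation": [-0.32, -0.28, 0.0], "twist": 0, "hand": 1},
    {"translation": [-0.32, -0.28, 0.0], "twist": 0, "hand": 1},
    {"translation": [-0.32, -0.28, 0.0], "twist": 0, "hand": 1},
    {"translation": [-0.32, -0.28, 0.0], "twist": 0, "hand": 1},
    {"translation": [-0.32, -0.28, 0.0], "twist": 0, "hand": 1},
    {"translation": [-0.32, -0.28, 0.0], "twist": 0, "hand": 1},
    {"translation": [-0.32, -0.28, 0.0], "twist": 0, "hand": 1},
    {"translation": [-0.32, -0.28, 0.0], "twist": 0, "hand": 1}
  ]
}}

```text
time: 3.55
tool_pos: [0.5422, -0.0164, 0.2536]
tool_rot: [0.0, 0.179, 0.984, 0.0]
contact_force: [0.4, 0.2, 0.5]
gripper_width: 1.001
grasp_force: 0.0
```

{"op": "apply_moves", "data": {
  "targets": [
    {"translation": [-0.32, -0.28, 0.05], "twist": 0, "hand": 1},
    {"translation": [-0.32, -0.28, 0.05], "twist": 0, "hand": 1},
    {"translation": [-0.32, -0.28, 0.05], "twist": 0, "hand": 1},
    {"translation": [-0.29, -0.26, 0.05], "twist": 0, "hand": 1},
    {"translation": [0, 0, 0], "twist": 0.9, "hand": 1},
    {"translation": [0, 0, 0], "twist": 0.9, "hand": 1},
    {"translation": [0, 0, 0], "twist": 0.9, "hand": 1},
    {"translation": [0, 0, 0], "twist": 0.9, "hand": 1}
  ]
}}

```text
time: 4.35
tool_pos: [0.6198, -0.1618, 0.2332]
tool_rot: [-0.0, 0.354, 0.935, -0.0]
contact_force: [-0.1, -0.2, -0.2]
gripper_width: 1.001
grasp_force: 0.0
```

{"op": "apply_moves", "data": {
  "targets": [
    {"translation": [0, 0, 0], "twist": 0.9, "hand": 1},
    {"translation": [0, 0, 0], "twist": 0.9, "hand": 1},
    {"translation": [0, 0, 0], "twist": 0.9, "hand": 1},
    {"translation": [0, 0, 0], "twist": 0.9, "hand": 1},
    {"translation": [0, 0, 0], "twist": 0.9, "hand": 1},
    {"translation": [0, 0, 0], "twist": 0.9, "hand": 1},
    {"translation": [0, 0, 0], "twist": 0.9, "hand": 1},
    {"translation": [0, 0, 0], "twist": 0.9, "hand": 1}
  ]
}}

```text
time: 5.15
tool_pos: [0.6198, -0.1616, 0.2333]
tool_rot: [0.0, 0.661, 0.751, -0.0]
contact_force: [-0.6, -0.3, 0.5]
gripper_width: 0.999
grasp_force: 0.0
```

```bash
cat >> h.py <<'E'
def pose():
    s=state(); r=R.from_quat(s['tool_rot'],scalar_first=True).as_matrix(); return np.array(s['tool_pos']),r,np.degrees(np.arctan2(r[1,1],r[0,1]))
def go(p,yaw):
    """shift in tool units (after nothing turned), twist in units"""
    t,r,y=pose(); d=r.T@(np.array(p)-t)
    print('at',np.round(t,4),'yaw',round(y,2),'-> shift units',np.round(d/.1,3),'twist units',round(-np.radians(yaw-y)/.1,2))
def lines(m):
    c,_=cv2.findContours(m.astype(np.uint8),cv2.RETR_EXTERNAL,cv2.CHAIN_APPROX_NONE);return max(c,key=cv2.contourArea)[:,0]
E
python3 - <<'E'
from h import *
print(pose()[0],pose()[2],state()['time'],np.round(state()['joint_pos'],2))
im=grab_frame('wrist');save(im,'w1')
for q,z in [('short_block',.053),('long_block',.053)]:
    for r in regions_of('wrist',q)[:2]:
        c=lines(r['pixels']); w=onplane('wrist',c,z)[:,:2].astype(np.float32); rc=cv2.minAreaRect(w)
        print(q,round(r['score'],2),np.round(cv2.boundingRect(c)),np.round(rc[0],4),np.round(rc[1],3),round(rc[2],1))
E
```

```text
[ 0.619801   -0.16158337  0.23330502] 7.295804472560305 5.15 [-0.37  0.1   1.6  -0.    1.45 -0.5 ]
short_block 0.75 [295 161  62  91] [ 0.6214 -0.1588] [0.067 0.041] 89.2
long_block 0.89 [110 132  80 124] [ 0.4897 -0.1668] [0.056 0.095] 3.2
long_block 0.74 [ 0  0 50 17] [ 0.407  -0.0509] [0.034 0.009] 7.6
```

View pics/w1.png

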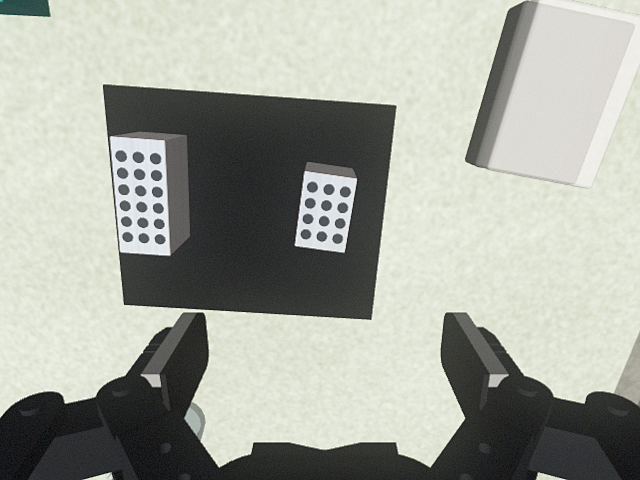

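The wrist view shows the short block's top with corners at (306,172), (357,178), (345,252), (295,247). The long block's top is at (110,138), (165,139), (170,255), (119,251). The tip box is top right and well clear.

```bash
python3 - <<'E'
from h import *
for n,c in [('short',[(306,172),(357,178),(345,252),(295,247)]),('long',[(110,137),(165,139),(170,255),(119,251)])]:
    w=onplane('wrist',c,.053)[:,:2]; a=(w[0]+w[1]-w[2]-w[3])/2; b=(w[1]+w[2]-w[0]-w[3])/2
    print(n,np.round(w.mean(0),4),np.hypot(*a),np.hypot(*b),np.degrees([np.arctan2(a[1],a[0])-np.pi/2,np.arctan2(b[1],b[0])]))
    yaw=np.degrees(np.arctan2(a[1],a[0])-np.pi/2)
    go([*w.mean(0),.042],yaw)
E
```

```text
short [ 0.6218 -0.163 ] 0.059531238740527195 0.03887641574263442 [-0.80475067  1.23034463]
at [ 0.6198 -0.1616  0.2333] yaw 7.61 -> shift units [-0.017  0.018  1.913] twist units 1.47
long [ 0.482  -0.1697] 0.08891466200507912 0.039726949685020926 [3.00668306 4.1779554 ]
at [ 0.6198 -0.1616  0.2333] yaw 7.61 -> shift units [ 0.102 -1.376  1.913] twist units 0.8
```

{"op": "apply_moves", "data": {
  "targets": [
    {"translation": [-0.02, 0.02, 0.3], "twist": 0.65, "hand": 1},
    {"translation": [0, 0, 0.4], "twist": 0.65, "hand": 1},
    {"translation": [0, 0, 0.4], "twist": 0, "hand": 1},
    {"translation": [0, 0, 0.4], "twist": 0, "hand": 1},
    {"translation": [0, 0, 0.3], "twist": 0, "hand": 1},
    {"translation": [0, 0, 0.11], "twist": 0, "hand": 1},
    {"translation": [0, 0, 0], "twist": 0, "hand": 1},
    {"translation": [0, 0, 0], "twist": 0, "hand": 0.3}
  ]
}}

```text
time: 6.1
tool_pos: [0.6233, -0.1638, 0.0441]
tool_rot: [0.001, 0.707, 0.708, 0.001]
contact_force: [0.0, 0.3, 0.5]
gripper_width: 0.857
grasp_force: 0.0
```

{"op": "apply_moves", "data": {
  "targets": [
    {"translation": [0, 0, 0], "twist": 0, "hand": 0},
    {"translation": [0, 0, 0], "twist": 0, "hand": 0},
    {"translation": [0, 0, 0], "twist": 0, "hand": 0},
    {"translation": [0, 0, 0], "twist": 0, "hand": 0},
    {"translation": [0, 0, 0], "twist": 0, "hand": 0},
    {"translation": [0, 0, 0], "twist": 0, "hand": 0}
  ]
}}

```text
time: 6.7
tool_pos: [0.6235, -0.1639, 0.0447]
tool_rot: [0.002, 0.707, 0.707, 0.001]
contact_force: [-0.5, 0.4, 6.2]
gripper_width: 0.459
grasp_force: 62.5
```

{"op": "apply_moves", "data": {
  "targets": [
    {"translation": [0, 0, -0.1], "twist": 0, "hand": 0},
    {"translation": [0, 0, -0.3], "twist": 0, "hand": 0},
    {"translation": [0, 0, -0.4], "twist": 0, "hand": 0},
    {"translation": [0, 0, -0.4], "twist": 0, "hand": 0},
    {"translation": [0.1, -0.05, -0.4], "twist": 0, "hand": 0},
    {"translation": [0.2, -0.1, -0.2], "twist": 0, "hand": 0},
    {"translation": [0.3, -0.14, -0.1], "twist": 0, "hand": 0},
    {"translation": [0.3, -0.14, -0.1], "twist": 0, "hand": 0}
  ]
}}

```text
time: 7.5
tool_pos: [0.5782, -0.0726, 0.2433]
tool_rot: [0.0, 0.707, 0.707, 0.0]
contact_force: [0.4, 0.3, -2.5]
gripper_width: 0.457
grasp_force: 61.8
```

{"op": "apply_moves", "data": {
  "targets": [
    {"translation": [0.4, -0.18, -0.1], "twist": 0, "hand": 0},
    {"translation": [0.4, -0.18, -0.1], "twist": 0, "hand": 0},
    {"translation": [0.4, -0.18, -0.1], "twist": 0, "hand": 0},
    {"translation": [0.4, -0.18, -0.1], "twist": 0, "hand": 0},
    {"translation": [0.3, -0.14, 0], "twist": -0.65, "hand": 0},
    {"translation": [0.2, -0.1, 0], "twist": -0.65, "hand": 0},
    {"translation": [0, 0, 0], "twist": -0.65, "hand": 0},
    {"translation": [0, 0, 0], "twist": 0, "hand": 0}
  ]
}}

```text
time: 8.3
tool_pos: [0.4806, 0.1365, 0.2821]
tool_rot: [-0.0, 0.634, 0.773, -0.0]
contact_force: [0.2, 0.5, -1.7]
gripper_width: 0.456
grasp_force: 61.7
```

```bash
python3 - <<'E'
from h import *
print(pose()[0],pose()[2],state()['time'],state()['gripper_width'])
im=grab_frame('wrist');save(im,'w2')
for q,z in [('back_stop',.07),('side_stop',.07),('bay_floor',.06),('shaker',.06)]:
    for r in regions_of('wrist',q)[:2]:
        c=lines(r['pixels']); w=onplane('wrist',c,z)[:,:2].astype(np.float32); rc=cv2.minAreaRect(w)
        print(q,round(r['score'],2),np.round(cv2.boundingRect(c)),np.round(rc[0],4),np.round(rc[1],3),round(rc[2],1))
E
```

```text
[0.48059508 0.13646633 0.28209049] 11.312595902584112 8.3 0.4562274359242868
back_stop 0.62 [476  94  36 158] [0.613  0.1826] [0.015 0.129] 11.3
back_stop 0.43 [258 401  36  42] [ 0.4778 -0.0983] [0.036 0.05 ] 8.5
side_stop 0.72 [433  66  69  15] [0.5691 0.2549] [0.052 0.01 ] 11.2
bay_floor 0.96 [247  38 286 241] [0.5245 0.1701] [0.224 0.2  ] 11.2
shaker 0.97 [246  38 287 241] [0.5246 0.17  ] [0.224 0.2  ] 11.2
```

View pics/w2.png

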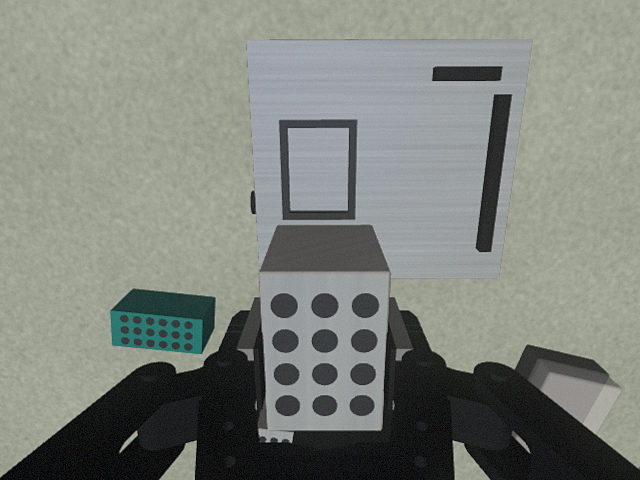

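The bay's inner outline is at about (287,129)-(350,211). The short block is held straight, with its top corners at (261,271), (390,271), (382,430), (267,430).

```bash
python3 - <<'E'
from h import *
def fit(c,z):
    w=onplane('wrist',c,z)[:,:2]; a=(w[0]+w[1]-w[2]-w[3])/2; b=(w[1]+w[2]-w[0]-w[3])/2
    print(np.round(w.mean(0),4),np.round([np.hypot(*a),np.hypot(*b)],4),np.degrees([np.arctan2(a[1],a[0])-np.pi/2,np.arctan2(b[1],b[0])])); return w.mean(0)
bo=fit([(279,120.5),(357,120),(355.5,219),(283,220)],.068)
bi=fit([(247.5,40),(532,40),(500,278),(260,278)],.06)
t,r,y=pose()
bl=fit([(261,271),(390,271),(382,430),(267,430)],t[2]+.0083)
off=r.T@(np.r_[bl,t[2]]-t);print('block in tool',off)
S=np.array([.5246,.1700]);a=np.radians(11.2);u=np.array([np.cos(a),np.sin(a)])
bay=S-.055*u;print('bay from shaker',bay)
B=(bay+bo)/2
tgt=np.r_[B,.12]-r@np.r_[off[:2],0]
go(tgt,11.2)
E
```

```text
[0.4729 0.1587] [0.0817 0.0619] [11.63113106 11.75008032]
[0.527  0.1698] [0.1987 0.2192] [11.46284729 11.1623443 ]
[0.4821 0.137 ] [0.0594 0.0391] [10.88397061 11.16768782]
block in tool [ 1.46871204e-03  8.57228045e-04 -3.29473055e-07]
bay from shaker [0.47064747 0.15931711]
at [0.4816 0.1354 0.2822] yaw 11.14 -> shift units [ 0.236 -0.059  1.622] twist units -0.01
```

{"op": "apply_moves", "data": {
  "targets": [
    {"translation": [0.12, -0.03, 0.2], "twist": 0, "hand": 0},
    {"translation": [0.12, -0.03, 0.4], "twist": 0, "hand": 0},
    {"translation": [0, 0, 0.4], "twist": 0, "hand": 0},
    {"translation": [0, 0, 0.3], "twist": 0, "hand": 0},
    {"translation": [0, 0, 0.2], "twist": 0, "hand": 0},
    {"translation": [0, 0, 0.05], "twist": 0, "hand": 0},
    {"translation": [0, 0, 0], "twist": 0, "hand": 0},
    {"translation": [0, 0, 0], "twist": 0, "hand": 0}
  ]
}}

```text
time: 9.35
tool_pos: [0.4721, 0.1582, 0.1289]
tool_rot: [0.001, 0.635, 0.773, 0.001]
contact_force: [0.6, 0.0, -1.8]
gripper_width: 0.458
grasp_force: 61.7
```

```bash
python3 - <<'E'
from h import *
print(pose()[0],pose()[2],np.round(state()['contact_force'],1))
a=grab_frame('wrist');b=grab_frame('top')
save(np.hstack([cv2.resize(a,(400,300)),cv2.resize(b[190:320,180:320],(323,300),interpolation=cv2.INTER_CUBIC)]),'w3')
E
```

```text
[0.47205629 0.15824699 0.12889251] 11.195792067669522 [ 0.6  0.  -1.8]
```

View pics/w3.png

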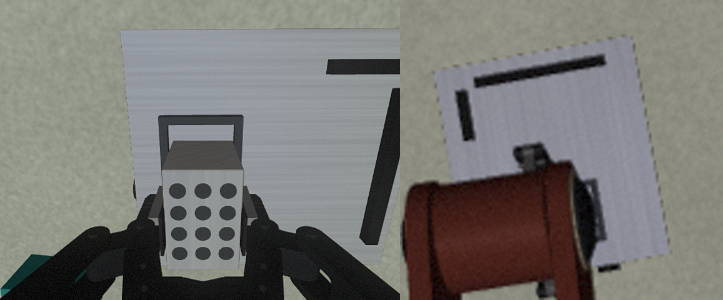

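The block is centred across the bay: ribs at columns 158–243 and block at 161–243. I'm lowering it.

{"op": "apply_moves", "data": {
  "targets": [
    {"translation": [0, 0, 0.12], "twist": 0, "hand": 0},
    {"translation": [0, 0, 0.08], "twist": 0, "hand": 0},
    {"translation": [0, 0, 0.04], "twist": 0, "hand": 0},
    {"translation": [0, 0, 0.02], "twist": 0, "hand": 0},
    {"translation": [0, 0, 0], "twist": 0, "hand": 0},
    {"translation": [0, 0, 0], "twist": 0, "hand": 0}
  ]
}}

```text
time: 10.05
tool_pos: [0.4713, 0.1583, 0.1017]
tool_rot: [0.0, 0.635, 0.773, 0.0]
contact_force: [-1.0, -0.5, 2.0]
gripper_width: 0.457
grasp_force: 61.9
```

{"op": "apply_moves", "data": {
  "targets": [
    {"translation": [0, 0, 0], "twist": 0, "hand": 0.9},
    {"translation": [0, 0, 0], "twist": 0, "hand": 0.9},
    {"translation": [0, 0, 0], "twist": 0, "hand": 0.9},
    {"translation": [0, 0, 0], "twist": 0, "hand": 0.9},
    {"translation": [0, 0, -0.2], "twist": 0, "hand": 0.9},
    {"translation": [0, 0, -0.4], "twist": 0, "hand": 0.9},
    {"translation": [0, 0, -0.4], "twist": 0, "hand": 0.9},
    {"translation": [-0.2, 0, -0.3], "twist": 0, "hand": 1}
  ]
}}

```text
time: 10.85
tool_pos: [0.4751, 0.1397, 0.2341]
tool_rot: [0.001, 0.634, 0.774, 0.001]
contact_force: [0.2, -1.6, 1.0]
gripper_width: 0.997
grasp_force: 0.0
```

{"op": "apply_moves", "data": {
  "targets": [
    {"translation": [-0.2, 0, 0], "twist": 0, "hand": 1},
    {"translation": [0, 0, 0], "twist": 0, "hand": 1}
  ]
}}

```text
time: 11.05
tool_pos: [0.4797, 0.1177, 0.2329]
tool_rot: [0.001, 0.635, 0.772, 0.001]
contact_force: [0.5, 0.6, 0.2]
gripper_width: 1.001
grasp_force: 0.0
```

```bash
python3 - <<'E'
from h import *
print(pose()[0],pose()[2],state()['time'])
a=grab_frame('wrist')
save(a,'w4')
go([.482,-.1697,.2322],3.0)
E
```

```text
[0.47966563 0.11772331 0.23293386] 11.09900682192919 11.05
at [0.4788 0.1185 0.2316] yaw 11.13 -> shift units [-2.834 -0.525 -0.007] twist units 1.42
```

View pics/w4.png

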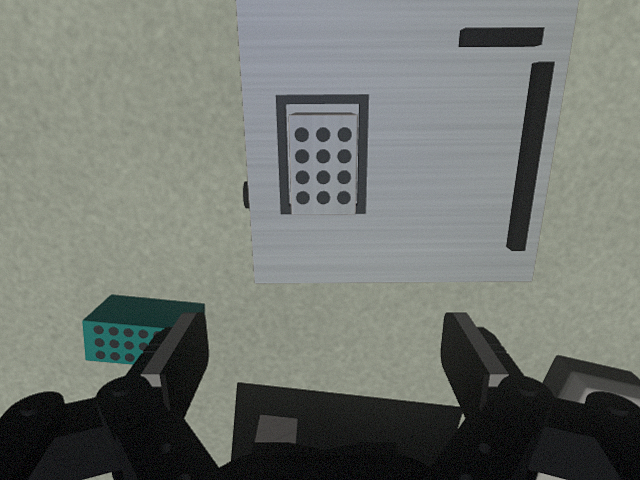

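The short block sits at (322,160) within the ribs, whose outline spans columns 276–369. I'll check it numerically from the same pose.

```bash
python3 - <<'E'
from h import *
f=lambda c,z: onplane('wrist',c,z)[:,:2]
a=np.radians(11.2);M=np.array([[np.cos(a),np.sin(a)],[-np.sin(a),np.cos(a)]])
S=np.array([.5246,.1700])
print('block',np.round((f([(288,115),(357,115),(355.5,214),(290,214)],.11)-S)@M.T*1e3,1).tolist())
print('rib outer back',np.round((f([(276,95),(369,94.5)],.068)-S)@M.T*1e3,1).tolist())
print('bars',np.round((f([(460,47),(543,46),(526,62),(507,250),(525.5,250)],.07)-S)@M.T*1e3,1).tolist())
print('deck',np.round((f([(254.5,282.5),(532.5,281)],.06)-S)@M.T*1e3,1).tolist())
E
```

```text
block [[-74.8, 30.6], [-35.4, 30.5], [-34.9, -28.0], [-75.2, -27.9]]
rib outer back [[-85.9, 42.0], [-24.5, 42.3]]
bars [[32.1, 70.7], [84.6, 71.2], [75.3, 61.9], [81.0, -66.4], [94.7, -66.5]]
deck [[-109.0, -97.1], [109.4, -96.1]]
```

{"op": "apply_moves", "data": {
  "targets": [
    {"translation": [-0.41, -0.08, 0], "twist": 0, "hand": 1},
    {"translation": [-0.41, -0.08, 0], "twist": 0, "hand": 1},
    {"translation": [-0.41, -0.08, 0], "twist": 0, "hand": 1},
    {"translation": [-0.41, -0.08, 0], "twist": 0, "hand": 1},
    {"translation": [-0.41, -0.08, 0], "twist": 0, "hand": 1},
    {"translation": [-0.41, -0.08, 0], "twist": 0, "hand": 1},
    {"translation": [-0.37, -0.05, 0], "twist": 0.7, "hand": 1},
    {"translation": [0, 0, 0], "twist": 0.7, "hand": 1}
  ]
}}

```text
time: 11.9
tool_pos: [0.4814, -0.1716, 0.2299]
tool_rot: [-0.001, 0.69, 0.724, -0.001]
contact_force: [-0.5, 1.2, -0.0]
gripper_width: 1.003
grasp_force: 0.0
```

{"op": "apply_moves", "data": {
  "targets": [
    {"translation": [0, 0, 0], "twist": 0, "hand": 1},
    {"translation": [0, 0, 0], "twist": 0, "hand": 1}
  ]
}}

```text
time: 12.1
tool_pos: [0.4816, -0.168, 0.2302]
tool_rot: [-0.001, 0.686, 0.727, -0.0]
contact_force: [0.5, 0.3, 0.4]
gripper_width: 0.996
grasp_force: 0.0
```

```bash
python3 - <<'E'
from h import *
print(pose()[0],pose()[2],state()['time'])
a=grab_frame('wrist')
save(a,'w5')
E
```

```text
[ 0.48156215 -0.16796208  0.23020643] 3.3320973647749867 12.1
```

View pics/w5.png

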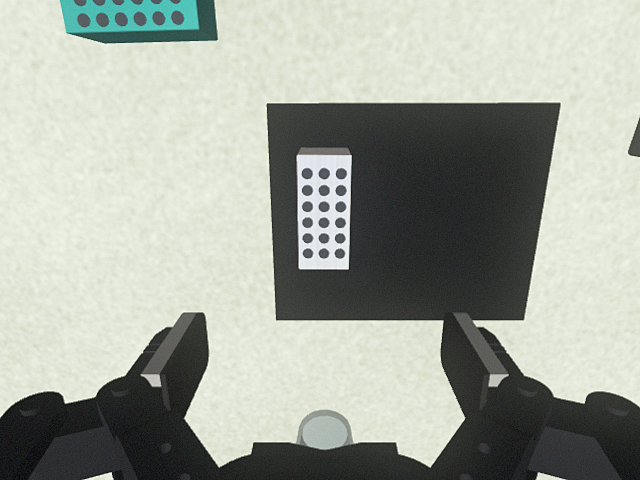

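The short block is in its bay (x −75..−35, y −28..31 mm in the shaker's frame). The long block is under the hand, with top corners at (297,154), (351,155), (348,269), (299,269).

```bash
python3 - <<'E'
from h import *
w=onplane('wrist',[(297,154),(351.5,155),(348.5,269),(299,269)],.053)[:,:2]; a=(w[0]+w[1]-w[2]-w[3])/2; b=(w[1]+w[2]-w[0]-w[3])/2
y=np.degrees(np.arctan2(a[1],a[0])-np.pi/2)
print(w.mean(0),np.hypot(*a),np.hypot(*b),y,np.degrees(np.arctan2(b[1],b[0])))
go([*w.mean(0),.042],y)
E
```

```text
[ 0.48218702 -0.16928258] 0.08966912513144976 0.03936073437127597 3.114633107335829 2.8641261221034204
at [ 0.4817 -0.1678  0.2305] yaw 3.35 -> shift units [-0.017  0.006  1.885] twist units 0.04
```

{"op": "apply_moves", "data": {
  "targets": [
    {"translation": [-0.02, 0, 0.3], "twist": 0, "hand": 1},
    {"translation": [0, 0, 0.4], "twist": 0, "hand": 1},
    {"translation": [0, 0, 0.4], "twist": 0, "hand": 1},
    {"translation": [0, 0, 0.4], "twist": 0, "hand": 1},
    {"translation": [0, 0, 0.3], "twist": 0, "hand": 1},
    {"translation": [0, 0, 0.08], "twist": 0, "hand": 1},
    {"translation": [0, 0, 0], "twist": 0, "hand": 1},
    {"translation": [0, 0, 0], "twist": 0, "hand": 0.3}
  ]
}}

```text
time: 12.95
tool_pos: [0.4832, -0.1711, 0.0451]
tool_rot: [0.001, 0.687, 0.727, 0.0]
contact_force: [0.1, 0.8, -0.0]
gripper_width: 0.857
grasp_force: 0.0
```

{"op": "apply_moves", "data": {
  "targets": [
    {"translation": [0, 0, 0], "twist": 0, "hand": 0},
    {"translation": [0, 0, 0], "twist": 0, "hand": 0},
    {"translation": [0, 0, 0], "twist": 0, "hand": 0},
    {"translation": [0, 0, 0], "twist": 0, "hand": 0},
    {"translation": [0, 0, 0], "twist": 0, "hand": 0},
    {"translation": [0, 0, 0], "twist": 0, "hand": 0}
  ]
}}

```text
time: 13.55
tool_pos: [0.4832, -0.1716, 0.0452]
tool_rot: [0.001, 0.687, 0.727, 0.0]
contact_force: [-1.2, 0.9, 6.0]
gripper_width: 0.458
grasp_force: 63.2
```

```bash
python3 - <<'E'
from h import *
a=np.radians(11.2);S=np.array([.5246,.17]);M=np.array([[np.cos(a),-np.sin(a)],[np.sin(a),np.cos(a)]])
for l in [(65,25),(55,13),(50,5)]: print(l,S+M@np.array(l)/1e3)
go([*(S+M@np.array([.053,.0])),.28],11.2)
E
```

```text
(65, 25) [0.58350623 0.20714911]
(55, 13) [0.57602749 0.19343531]
(50, 5) [0.57267659 0.18461649]
at [ 0.4832 -0.1716  0.0452] yaw 3.22 -> shift units [ 3.457  1.136 -2.35 ] twist units -1.39
```

{"op": "apply_moves", "data": {
  "targets": [
    {"translation": [0, 0, -0.1], "twist": 0, "hand": 0},
    {"translation": [0, 0, -0.3], "twist": 0, "hand": 0},
    {"translation": [0, 0, -0.4], "twist": 0, "hand": 0},
    {"translation": [0, 0, -0.4], "twist": 0, "hand": 0},
    {"translation": [0.1, 0.03, -0.4], "twist": 0, "hand": 0},
    {"translation": [0.2, 0.07, -0.3], "twist": 0, "hand": 0},
    {"translation": [0.3, 0.1, -0.2], "twist": 0, "hand": 0},
    {"translation": [0.38, 0.13, -0.1], "twist": 0, "hand": 0}
  ]
}}

```text
time: 14.35
tool_pos: [0.5098, -0.0711, 0.266]
tool_rot: [0.002, 0.688, 0.726, 0.001]
contact_force: [0.4, -0.5, -3.5]
gripper_width: 0.455
grasp_force: 62.2
```

{"op": "apply_moves", "data": {
  "targets": [
    {"translation": [0.38, 0.13, -0.1], "twist": 0, "hand": 0},
    {"translation": [0.38, 0.13, -0.05], "twist": 0, "hand": 0},
    {"translation": [0.38, 0.13, 0], "twist": 0, "hand": 0},
    {"translation": [0.38, 0.13, 0], "twist": 0, "hand": 0},
    {"translation": [0.38, 0.13, 0], "twist": -0.46, "hand": 0},
    {"translation": [0.38, 0.13, 0], "twist": -0.46, "hand": 0},
    {"translation": [0.3, 0.1, 0], "twist": -0.46, "hand": 0},
    {"translation": [0, 0, 0], "twist": 0, "hand": 0}
  ]
}}

```text
time: 15.15
tool_pos: [0.5774, 0.1958, 0.2772]
tool_rot: [-0.001, 0.633, 0.774, -0.0]
contact_force: [0.1, -0.4, -3.1]
gripper_width: 0.459
grasp_force: 62.1
```

{"op": "apply_moves", "data": {
  "targets": [
    {"translation": [0, 0, 0], "twist": 0, "hand": 0},
    {"translation": [0, 0, 0], "twist": 0, "hand": 0}
  ]
}}

```text
time: 15.35
tool_pos: [0.5777, 0.1916, 0.2778]
tool_rot: [-0.0, 0.636, 0.772, -0.001]
contact_force: [0.3, 1.0, -3.0]
gripper_width: 0.46
grasp_force: 62.1
```

```bash
python3 - <<'E'
from h import *
print(pose()[0],pose()[2],state()['time'],np.round(state()['contact_force'],1))
a=grab_frame('wrist')
save(a,'w6')
for q,z in [('back_stop',.07),('side_stop',.07),('shaker',.06)]:
    for r in regions_of('wrist',q)[:1]:
        c=lines(r['pixels']); w=onplane('wrist',c,z)[:,:2].astype(np.float32); rc=cv2.minAreaRect(w)
        print(q,round(r['score'],2),np.round(cv2.boundingRect(c)),np.round(rc[0],4),np.round(rc[1],3),round(rc[2],1))
E
```

```text
[0.57774729 0.19156404 0.27780383] 11.05978686590031 15.35 [ 0.3  1.  -3. ]
back_stop 0.86 [359 139  15  48] [0.6052 0.2298] [0.011 0.038] 11.5
side_stop 0.77 [297 114  65  14] [0.5698 0.2564] [0.05 0.01] 11.0
shaker 0.96 [114  87 279 229] [0.526 0.171] [0.22 0.2 ] 11.4
```

View pics/w6.png

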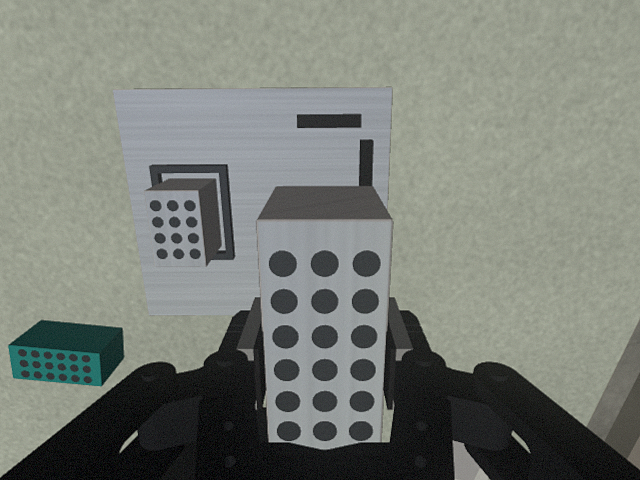

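The wrist view shows the held long block below the corner: side stop at (329,121), back stop at (366,163). The block's top far edge runs from (257,219) to (392,219).

```bash
python3 - <<'E'
from h import *
t,r,y=pose()
w=onplane('wrist',[(257,219.5),(392,219.5)],t[2]+.0078)
print('block end in tool',np.round((w-t)@r*1e3,1))
b=onplane('wrist',[(297,127.5),(361,127.5)],.07); print('side face in tool',np.round((b-t)@r*1e3,1))
b=onplane('wrist',[(360,140),(359,186)],.07); print('back face in tool',np.round((b-t)@r*1e3,1))
a=np.radians(11.25);S=np.array([.5255,.1705]);M=np.array([[np.cos(a),-np.sin(a)],[np.sin(a),np.cos(a)]])
c=S+M@[.085,.07];print('corner',c,'in tool',((np.r_[c,.07]-t)@r*1e3).round(1)); print('yaw',y)
E
```

```text
block end in tool [[ 47.  -18.8  -7.8]
 [ 47.   20.1  -7.8]]
side face in tool [[ 60.2 -20.7 208.4]
 [ 60.2  29.5 208.4]]
back face in tool [[ 50.7  28.9 208.4]
 [ 13.9  29.2 208.4]]
corner [0.59521043 0.25573765] in tool [ 59.9  29.  208.4]
yaw 11.02563360233
```

{"op": "apply_moves", "data": {
  "targets": [
    {"translation": [0, 0, 0.2], "twist": 0, "hand": 0},
    {"translation": [0, 0, 0.4], "twist": 0, "hand": 0},
    {"translation": [0, 0, 0.4], "twist": 0, "hand": 0},
    {"translation": [0, 0, 0.4], "twist": 0, "hand": 0},
    {"translation": [0, 0, 0.2], "twist": -0.03, "hand": 0},
    {"translation": [0, 0, 0.08], "twist": 0, "hand": 0},
    {"translation": [0, 0, 0], "twist": 0, "hand": 0},
    {"translation": [0, 0, 0], "twist": 0, "hand": 0}
  ]
}}

```text
time: 16.35
tool_pos: [0.5795, 0.1924, 0.1123]
tool_rot: [0.001, 0.634, 0.773, 0.001]
contact_force: [-0.8, 0.1, -3.2]
gripper_width: 0.457
grasp_force: 61.9
```

```bash
python3 -c "
from h import *
print(pose(),np.round(state()['contact_force'],1))"
```

```text
(array([0.57947336, 0.19239806, 0.11225581]), array([[-1.95262963e-01,  9.80746290e-01,  3.01499205e-03],
       [ 9.80750924e-01,  1.95261990e-01,  6.16497732e-04],
       [ 1.59145162e-05,  3.07733541e-03, -9.99995265e-01]]), np.float64(11.260082731862745)) [-0.8  0.1 -3.2]
```

{"op": "apply_moves", "data": {
  "targets": [
    {"translation": [0, 0, 0.06], "twist": 0, "hand": 0},
    {"translation": [0, 0, 0.02], "twist": 0, "hand": 0},
    {"translation": [0, 0, 0.01], "twist": 0, "hand": 0},
    {"translation": [0, 0, 0.01], "twist": 0, "hand": 0},
    {"translation": [0, 0, 0], "twist": 0, "hand": 0},
    {"translation": [0, 0, 0], "twist": 0, "hand": 0}
  ]
}}

```text
time: 16.95
tool_pos: [0.5792, 0.1926, 0.1022]
tool_rot: [0.001, 0.634, 0.773, 0.001]
contact_force: [-2.7, 0.2, 5.5]
gripper_width: 0.461
grasp_force: 63.2
```

{"op": "apply_moves", "data": {
  "targets": [
    {"translation": [0.03, 0.02, 0], "twist": 0, "hand": 0},
    {"translation": [0.03, 0.02, 0], "twist": 0, "hand": 0},
    {"translation": [0.02, 0.01, 0], "twist": 0, "hand": 0},
    {"translation": [0, 0, 0], "twist": 0, "hand": 0}
  ]
}}

```text
time: 17.35
tool_pos: [0.583, 0.2014, 0.1023]
tool_rot: [0.001, 0.634, 0.773, 0.001]
contact_force: [0.6, -1.5, 6.2]
gripper_width: 0.456
grasp_force: 63.2
```

{"op": "apply_moves", "data": {
  "targets": [
    {"translation": [0, 0.01, 0], "twist": 0, "hand": 0},
    {"translation": [0, 0.01, 0], "twist": 0, "hand": 0},
    {"translation": [0, 0, 0], "twist": 0, "hand": 0}
  ]
}}

```text
time: 17.65
tool_pos: [0.5844, 0.2018, 0.1023]
tool_rot: [0.001, 0.634, 0.773, 0.001]
contact_force: [-2.7, -1.3, 7.3]
gripper_width: 0.462
grasp_force: 63.4
```

```bash
cat >> h.py <<'E'
def ft():
    t,r,y=pose(); s=state(); print(np.round(t,4),round(y,2),'F tool',np.round(r.T@s['contact_force'],1),'T',np.round(r.T@s['ft_torque'],2),round(s['time'],2),round(s['gripper_width'],3),round(s['grasp_force'],1))
E
python3 -c "
from h import *
ft()"
```

```text
[0.5844 0.2018 0.1023] 11.3 F tool [-0.8 -2.9 -7.3] T [ 0.52 -0.17 -0.02] 17.65 0.462 63.4
```

{"op": "apply_moves", "data": {
  "targets": [
    {"translation": [0.01, 0.01, 0], "twist": 0, "hand": 0},
    {"translation": [0, 0.01, 0], "twist": 0, "hand": 0},
    {"translation": [0, 0, 0], "twist": 0, "hand": 0}
  ]
}}

```text
time: 17.95
tool_pos: [0.5846, 0.202, 0.1023]
tool_rot: [-0.0, 0.634, 0.773, -0.002]
contact_force: [-9.3, -5.4, 12.0]
gripper_width: 0.456
grasp_force: 64.2
```

```bash
python3 -c "
from h import *
ft()"
```

```text
[0.5846 0.202  0.1023] 11.33 F tool [ -3.5 -10.2 -11.9] T [ 1.65 -0.67 -0.14] 17.95 0.456 64.2
```

Back stop is in contact (about 10 N). Next, slide along it to the side stop.

{"op": "apply_moves", "data": {
  "targets": [
    {"translation": [0.01, 0, 0], "twist": 0, "hand": 0},
    {"translation": [0.01, 0, 0], "twist": 0, "hand": 0},
    {"translation": [0.01, 0, 0], "twist": 0, "hand": 0},
    {"translation": [0, 0, 0], "twist": 0, "hand": 0}
  ]
}}

```text
time: 18.35
tool_pos: [0.5842, 0.2042, 0.1023]
tool_rot: [0.0, 0.634, 0.773, -0.002]
contact_force: [-8.5, -9.2, 12.4]
gripper_width: 0.461
grasp_force: 64.2
```

```bash
python3 -c "
from h import *
ft()"
```

```text
[0.5842 0.2042 0.1023] 11.32 F tool [ -7.4 -10.2 -12.4] T [ 1.68 -0.95 -0.16] 18.35 0.461 64.2
```

{"op": "apply_moves", "data": {
  "targets": [
    {"translation": [0.01, 0, 0], "twist": 0, "hand": 0},
    {"translation": [0.01, 0, 0], "twist": 0, "hand": 0},
    {"translation": [0, 0, 0], "twist": 0, "hand": 0},
    {"translation": [0, 0, 0], "twist": 0, "hand": 0}
  ]
}}

```text
time: 18.75
tool_pos: [0.5838, 0.2061, 0.1023]
tool_rot: [0.0, 0.634, 0.773, -0.002]
contact_force: [-8.8, -8.4, 12.4]
gripper_width: 0.46
grasp_force: 64.2
```

```bash
python3 -c "
from h import *
ft()"
```

```text
[0.5838 0.2061 0.1023] 11.32 F tool [ -6.6 -10.3 -12.4] T [ 1.74 -0.98 -0.19] 18.75 0.46 64.2
```

{"op": "apply_moves", "data": {
  "targets": [
    {"translation": [0.01, 0, 0], "twist": 0, "hand": 0},
    {"translation": [0.01, 0, 0], "twist": 0, "hand": 0},
    {"translation": [0, 0, 0], "twist": 0, "hand": 0},
    {"translation": [0, 0, 0], "twist": 0, "hand": 0}
  ]
}}

```text
time: 19.15
tool_pos: [0.5838, 0.2063, 0.1024]
tool_rot: [0.002, 0.634, 0.773, -0.004]
contact_force: [-8.1, -14.6, 13.5]
gripper_width: 0.456
grasp_force: 64.2
```

```bash
python3 -c "
from h import *
ft()"
```

```text
[0.5838 0.2063 0.1024] 11.32 F tool [-12.8 -10.9 -13.3] T [ 1.81 -1.78 -0.22] 19.15 0.456 64.2
```

{"op": "apply_moves", "data": {
  "targets": [
    {"translation": [0, 0, 0.01], "twist": 0, "hand": 0},
    {"translation": [0.01, 0, 0], "twist": 0, "hand": 0},
    {"translation": [0, 0.01, 0], "twist": 0, "hand": 0},
    {"translation": [0, 0, 0], "twist": 0, "hand": 0}
  ]
}}

```text
time: 19.55
tool_pos: [0.584, 0.2064, 0.1025]
tool_rot: [0.001, 0.634, 0.773, -0.006]
contact_force: [-14.6, -18.8, 20.3]
gripper_width: 0.458
grasp_force: 65.3
```

```bash
python3 -c "
from h import *
ft(); r=pose()[1]; print('tilt deg towards shaker x,y of tool z', np.degrees([r[:,2]@[.981,.195,0], r[:,2]@[-.195,.981,0]]).round(2))
grab_frame('side')
for q in ['reagent_bottle','tip_box','pen_beaker','short_block']:
  print(q,[(round(d['score'],2),np.round(d['point'],3)) for d in recognise('side',q)[:2]])
a=grab_frame('wrist');b=grab_frame('side')
save(np.hstack([cv2.resize(a,(400,300)),cv2.resize(b[250:370,250:410],(400,300),interpolation=cv2.INTER_CUBIC)]),'w7')
"
```

```text
[0.584  0.2064 0.1025] 11.32 F tool [-15.8 -18.1 -20.1] T [ 2.96 -2.22 -0.19] 19.55 0.458 65.3
tilt deg towards shaker x,y of tool z [-0.4  -0.53]
reagent_bottle [(0.78, array([0.504, 0.413, 0.106])), (0.38, array([0.568, 0.26 , 0.072]))]
tip_box [(0.66, array([ 0.778, -0.03 ,  0.054]))]
pen_beaker [(0.64, array([ 0.497, -0.441,  0.085]))]
short_block [(0.88, array([0.471, 0.176, 0.112]))]
```

View pics/w7.png

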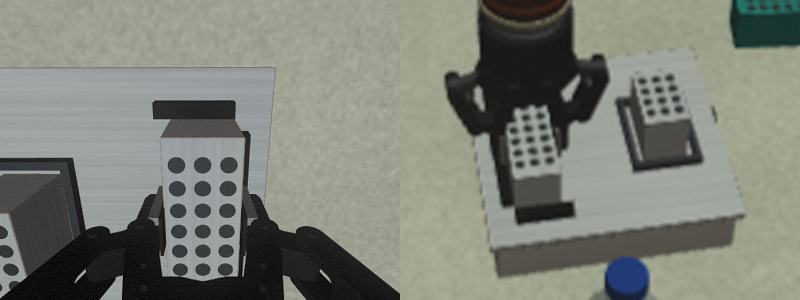

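The block is visibly home against both stops, the short one is in its bay, and the bystanders haven't moved. I'll add a little downward and end push to keep it flat and firm.

{"op": "apply_moves", "data": {
  "targets": [
    {"translation": [0, 0, 0.01], "twist": 0, "hand": 0},
    {"translation": [0, -0.005, 0.005], "twist": 0, "hand": 0},
    {"translation": [0.01, 0, 0], "twist": 0, "hand": 0},
    {"translation": [0, 0, 0], "twist": 0, "hand": 0},
    {"translation": [0, 0, 0], "twist": 0, "hand": 0},
    {"translation": [0, 0, 0], "twist": 0, "hand": 0}
  ]
}}

```text
time: 20.5
tool_pos: [0.5839, 0.2064, 0.1024]
tool_rot: [0.002, 0.634, 0.773, -0.006]
contact_force: [-15.6, -23.2, 26.4]
gripper_width: 0.456
grasp_force: 65.8
```

```bash
python3 -c "
from h import *
ft(); r=pose()[1]; print(np.degrees([r[:,2]@[.981,.195,0], r[:,2]@[-.195,.981,0]]).round(2))"
```

```text
[0.5839 0.2064 0.1024] 11.31 F tool [-20. -20. -26.] T [ 3.34 -2.66 -0.22] 20.5 0.456 65.8
[-0.35 -0.64]
```

```bash
python3 -c "
from plant import *
print(job_done())"
```

```text
the job is handed in; nothing more can be done
None
```

The job is handed in, result not yet known: the short block is released inside the ribbed bay. The long block is still gripped on the deck, pressed at about 20 N towards each stop. The bystanders look unmoved, and it took about 20.5 s of the 67 s allowed.

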